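Swing up the regulator's folding crank grip and crank it to the index

TASK

On the current regulator with the folding crank, swing the folded grip up until it stands upright, and only then use it to turn the crank clockwise until the crank arm points at the white index bar on the deck. Let go and leave the grip standing up.

Things in the scene. Friction and masses are not known exactly. Their poses are not given: they have to be found in the camera images.
- drive: Current regulator with the crank: heavy fixed grey case 190 x 190 mm, flat deck 80 mm above worktop (the smaller grey box with a plain knob is a bystander). Origin: centre of underside; the crank axis runs vertically through it. z up; +x points to the white index bar on the deck (28 x 12 mm, 8 mm high, middle 79 mm from centre); black terminals on the -x side.
- crank (a joint): Crank angle, rad, grows CLOCKWISE from above. 0 = arm along the case's +x, over the index bar. Starts -1.7 to -1.0; range -2.2 to 0.6, no stop at the index. Stiff (about 3 N at the grip), stays where left. Steel arm: bar 12 mm wide, underside 29 mm and top 39 mm above deck, hub 30 mm wide, tip 93 mm from the axis; a 24 mm wide fork on it holds the grip's hinge, 85 mm from the axis.
- handle (a joint): Grip angle, rad, about its level hinge pin, square to the arm, 85 mm from the crank axis and 135 mm above worktop. 0 = folded flat above the arm, pointing from the hinge in to the crank axis; pi/2 = upright, at its stop. Starts 0 to 0.12. Stiff (about 1.2 N at the knob), stays where left.
- handle_knob (a point): Centre of the black flat-sided drum knob (28 mm diameter, 22 mm between its flats, which face sideways off the arm) at the grip's free end, 52 mm from the hinge pin (stem 15 mm thick). Folded: 33 mm from the crank axis, 135 mm above worktop; the narrower arm is 16 mm under it, so fingers closing on the flats can straddle both from above and the knob turns between them. Upright: 187 mm above worktop, 85 mm from the crank axis.

How it is judged:
On the way:
1. the grip stands up while the crank has not yet been turned towards the index (value of joint handle above 1.3 rad and value of joint crank below -0.6 rad), for 0.1 s.
At the end, for the whole second after the job is handed in: The grip stands up (joint handle above 1.3 rad, within about 15 degrees of upright) and the crank arm points at the index bar within 10 degrees (joint crank between -0.18 and 0.18 rad), at rest (value of joint handle above 1.3 rad and value of joint crank between -0.18 and 0.18 rad and velocity of joint crank between -0.05 and 0.05 rad/s); the robot touches nothing.
It fails at once if the crank is turned towards the index while the grip is still folded (value of joint handle below 1 rad and value of joint crank above -0.6 rad).
It also fails if it takes over 42 s, if anything falls off the work surface, if the arm or the gripper's body presses on something with over 40 N, if the wrist force passes 120 N, or if a joint passes its speed limit or range.

ROBOT

A 6-joint arm with a two-finger parallel gripper is mounted at the origin on the work surface. World frame = base frame: x ahead of the robot, y to its left, z up, the work surface at z = 0. Lengths are in m, angles in rad, forces in N, time in s.
With the tool pointing down it reaches from about 0.3 to 0.875 m from the base axis. Payload 6.4 kg.
Tool frame: the origin (TCP) lies at the very end of the fingers, on their centre line; the grasp point (between the pads) lies 19 mm behind it; z points along the fingers, y is the line along which they close (so a half turn about z gives the same grasp; the last joint's range is limited). The gripper opens to 88 mm and grips with 3 to 60 N. Pads are 18 mm wide; open, the fingers measure 123 mm over their backs; the gripper's body (75 mm by 187 mm) begins 45 mm behind the grasp point.
Start: joints at [1.134, 0.181, 1.607, -0, 1.354, -0.206], TCP at [0.132, 0.56, 0.239] pointing down, gripper open.
Joint ranges: [-2.99, 2.99], [-0.89, 2.07], [0.3, 2.58], [-1.14, 4.28], [0, 2.63], [-3.12, 3.12]. Speed limits (rad/s): [2.57, 2.57, 3.01, 3.14, 3.14, 3.14].

INTERFACE

Orientations are given as [roll, pitch, yaw] about the fixed x, y, z axes, in that order (R = Rz(yaw) Ry(pitch) Rx(roll)).
In Python, from cell import env gives the robot as it stands. The module is installed in compiled form; this text tells all that it offers.
- The arm moves only by the tool servo_tool, never from a script. Its argument "rows" is a list of rows, each an object with "claw": the closure, from 0 (fully open) to 1 (shut); "linear": the shift along the tool's x, y, z normalised to -1 to 1, where 1 is 3 cm, a list of three; "twist": the turn, a rotation vector about the tool's x, y, z normalised to -1 to 1, where 1 is 6 degrees, a list of three. A call has 1 to 10 rows; each row shifts and turns the commanded pose from where the row before left it, along the tool's axes as they then stand; what a row does not reach is not made up. A row lasts 1/12 s, in which the tool goes at most 41.7 mm and 7.16 degrees, less where a joint would pass 70% of its speed; a pose out of reach is approached as far as the arm can. A call with a number of a shift or a turn outside -1 to 1 is refused whole. A call with a gripper value outside its range is refused whole. The fingers move at their own pace and stop on an object; "force" is the grip in N (left out, the last holds). Time passes only in rows, so rows that do not move let the fingers close. It gives the time, the measured TCP pose, the force, the opening and the grip force at its end, in the units of the state.
- env.state(): the state, without advancing time (a new reading comes with each control period).
- env.camera(name): name is "scene" or "top"; returns a dict with "pixels" (400x640x3 uint8, red, green, blue), "z_map" (400x640 float32, m along the optical axis (not along the pixel's ray), 0 where there is no reading), "K" (3x3 intrinsics, pixels), "camera_from_world" (4x4, takes a point from world to camera coordinates). Camera axes: x right, y up, looking along -z (the intrinsics and any distortion apply to the point x, -y, -z); pixel columns grow to the right and rows downward; lengths in m; the calibration is good to about 2 mm. A picture is of the moment at which its call begins.
- env.job_done(): hands the job in; it is judged then, once.
Trained networks look in a picture, given as the dict that the camera call returned (one of the last four; its "shot" number tells which), for a name from the list of things; names that differ only in an ending like _2 or _b are one class to them, and where a whole thing is asked for, a point or a joint stands for the part that bears it (a point fixed in the world has none). Each returns a list of dicts, best first, with "p" (0 to 1); they miss things now and then, are a little off and sometimes report something else, mostly with a low value. They report only what shows in the picture. A call takes as long as a camera call.
- env.recognise(thing, picture): "location" ([column, row] in pixels, amid what is visible of it).
- env.spot_point(thing, picture): "location" ([column, row] in pixels: a listed point, or the origin of a listed thing).
The state is a dict: "time_s": time; "joint_pos": joint angles; "dq": joint speeds; "tau": joint torques, N m; "ee_pos": TCP position; "ee_rot": TCP orientation; "wrist_force": force on the tool from outside, world axes, zero at the start; "wrist_torque": the same for the moment, N m; "opening": opening from 0.0 (shut) to 1.0 (fully open); "gripper_force": force on a finger pad.
Only numpy, scipy, OpenCV 4.12 (cv2) and the standard library are available. Lean on these libraries where they do the work, as an engineer would, in place of code of your own. Each camera call takes 0.05 s, during which the arm holds its last target. There are 200 camera calls.

## Working session

There is one attempt and no reset: what is moved stays moved. The work goes in short steps, Python scripts to look and compute and a tool call to move; the robot and the scene stay as the last step left them, time stands still between calls to the robot, and variables do not carry over. Pictures are saved under pics/ and viewed, at most 10 in all, crops included, and the job is handed in when it is done.

Besides the shell and the picture viewer there is one more tool, called after "Emit:" as a command line: name --argument value ..., lists and objects as JSON in quotes. servo_tool: Moves the arm, as the interface text tells. Its arguments: {"type":"object","properties":{"rows":{"type":"array","items":{"type":"object","properties":{"claw":{"type":"number"},"linear":{"type":"array","items":{"type":"number","minimum":-1,"maximum":1}},"twist":{"type":"array","items":{"type":"number","minimum":-1,"maximum":1}}}}},"force":{"type":"number"}},"required":["rows"]}

```bash
mkdir -p pics
cat > h.py <<'E'
from cell import env
import numpy as np, cv2
def world(c,u,v,z=None):
    K=c["K"]; T=np.linalg.inv(c["camera_from_world"])
    d=np.array([(u-K[0,2])/K[0,0],-(v-K[1,2])/K[1,1],-1.])
    o=T[:3,3]; D=T[:3,:3]@d
    if z is None: t=c["z_map"][int(round(v)),int(round(u))]
    else: t=(z-o[2])/D[2]
    return o+t*D
def look(n,tag):
    c=env.camera(n); cv2.imwrite(f"pics/{tag}.png",c["pixels"][:,:,::-1]); return c
E
python3 - <<'E'
from h import *
for n in("top","scene"):
    c=look(n,n+"0")
    for t,z in(("drive",0),("handle_knob",.135)):
        for r in env.spot_point(t,c)[:2]: 
            l=r["location"]; print(n,t,r["p"],l,world(c,*l,z).round(3),world(c,*l).round(3))
    for t in("drive","crank","handle"):
        for r in env.recognise(t,c)[:2]: print(n,"rec",t,r["p"],r["location"])
print(env.state())
E
```

```text
top drive 0.92 [402.1, 257.5] [ 0.525 -0.131  0.   ] [ 0.52  -0.108  0.148]
top handle_knob 0.79 [394.0, 258.3] [ 0.52  -0.099  0.135] [ 0.519 -0.097  0.149]
top rec drive 0.61 [409.4, 260.7]
top rec crank 0.91 [389.1, 259.7]
top rec handle 0.61 [387.5, 264.3]
scene drive 0.84 [262.3, 214.1] [ 0.513 -0.134  0.   ] [ 0.616 -0.114  0.071]
scene handle_knob 0.82 [269.8, 156.7] [ 0.519 -0.107  0.135] [ 0.528 -0.105  0.139]
scene rec drive 0.6 [262.3, 200.3]
scene rec handle 0.56 [276.2, 154.0]
{'time_s': 0.6, 'joint_pos': array([ 1.13368417e+00,  1.80756410e-01,  1.60699147e+00,  7.85936787e-06,
        1.35377343e+00, -2.06291657e-01]), 'dq': array([ 0.00069526, -0.00149814,  0.00043959, -0.00042829, -0.00134747,
       -0.00027018]), 'tau': array([-1.25771636e-03, -4.33620858e+01, -3.42007899e+01,  7.01065944e-02,
        3.13636672e-02, -3.07465677e-05]), 'ee_pos': array([0.13153531, 0.55978392, 0.23874312]), 'ee_rot': array([3.14152125e+00, 7.10045721e-06, 2.91077047e+00]), 'wrist_force': array([-0.00539522, -0.41413369,  0.21496994]), 'wrist_torque': array([0.03150685, 0.00230849, 0.03219325]), 'gripper_force': 0.0, 'opening': 1.002314946745716}
```

View pics/top0.png

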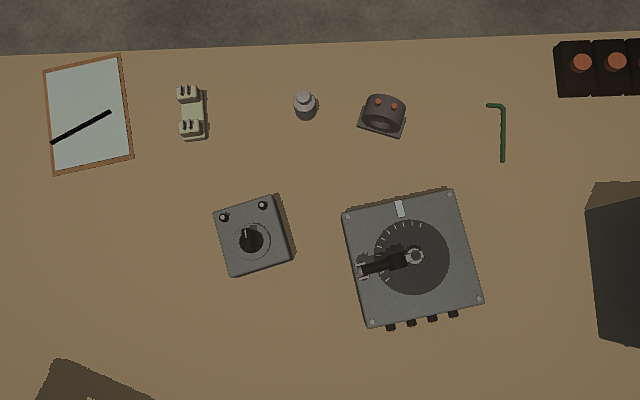

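View pics/scene0.png

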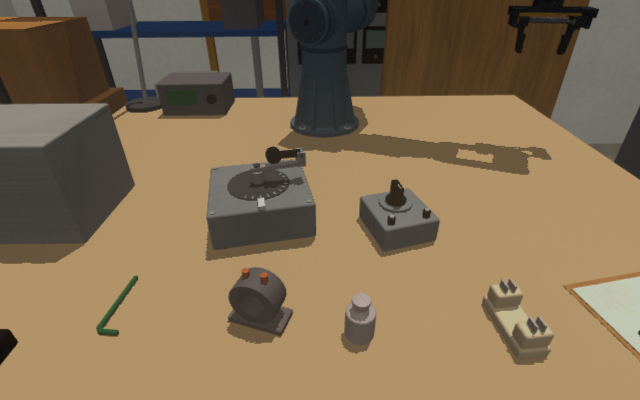

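The top view shows the case with deck screws near (347,216), (450,192), (480,299) and (372,322). The index bar is at (400,209), the hub at (416,256), and the folded grip runs from the hinge near (361,269) to the knob near (396,260).

Run:
```python
from h import *
c=look("top","top1")
P=np.array([world(c,u,v,.08)for u,v in((347,216),(450,192),(480,299),(372,322))]);print(P.round(3),P.mean(0).round(3))
ctr=P.mean(0)
ib=world(c,400,209,.088);h=world(c,416,256,.125);hi=world(c,362,269,.135)
print("index",ib,"hub",h,"hinge",hi, np.linalg.norm(ib-ctr),np.linalg.norm((hi-ctr)[:2]))
a=lambda p:np.arctan2(p[1]-ctr[1],p[0]-ctr[0])
ax=(P[0]+P[1]-P[2]-P[3]);cx=np.arctan2(ax[1],ax[0])
print("idx ang",a(ib),"case x",cx,"arm",a(hi),"crank",-(a(hi)-cx))
im=c["pixels"][180:335,335:495,::-1];im=cv2.convertScaleAbs(cv2.resize(im,None,fx=4.8,fy=3.8 and 3.8,interpolation=2),alpha=1.8);cv2.imwrite("pics/crop1.png",im)
# high points cloud
Z=c["z_map"];vv,uu=np.mgrid[240:290,340:430]
W=np.array([world(c,u,v) for u,v in zip(uu.ravel(),vv.ravel())]);
m=(W[:,2]>.13)&(W[:,2]<.17);w=W[m];print(m.sum(),w.mean(0),w.min(0),w.max(0))
q=w[:,:2]-w[:,:2].mean(0);print(np.linalg.svd(q,full_matrices=False)[2][0])
```

```text
[[ 0.591 -0.032  0.08 ]
 [ 0.628 -0.201  0.08 ]
 [ 0.457 -0.236  0.08 ]
 [ 0.423 -0.068  0.08 ]] [ 0.525 -0.134  0.08 ]
index [ 0.59979532 -0.11744819  0.088     ] hub [ 0.52298578 -0.13237437  0.125     ] hinge [ 0.50458875 -0.05143061  0.135     ] 0.07734992065847295 0.085115128745216
idx ang 0.21866601625160345 case x 0.20643818993736943 arm 1.8092408885367248 crank -1.6028026985993553
687 [ 0.50985476 -0.0788089   0.14319578] [ 0.48878038 -0.1161558   0.13301797] [ 0.52845944 -0.04115514  0.15230191]
[ 0.25736471 -0.96631434]
```

View pics/crop1.png

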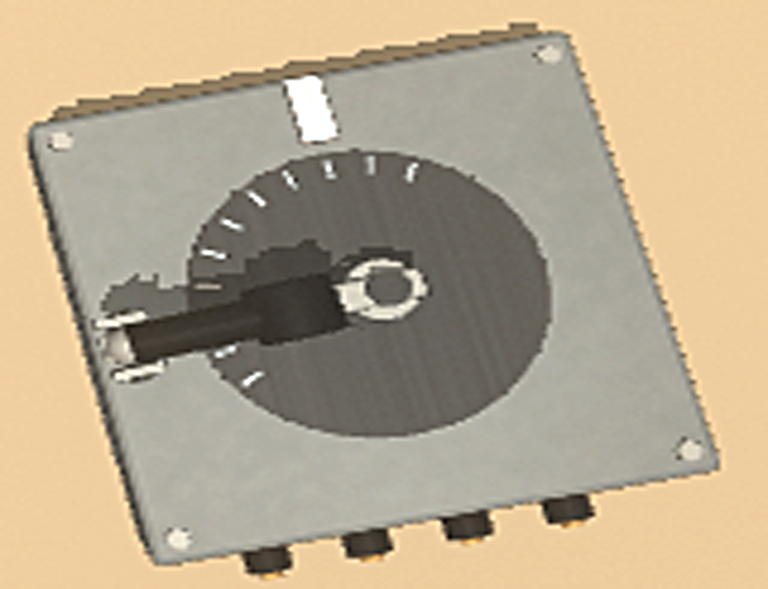

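The crank is at about -1.61 rad, the axis near (0.524, -0.133), and the knob near (0.516, -0.101, 0.135). The sizes match: index bar at 77 mm, hinge at 85 mm. I'll turn the tool so its x axis points outward along the arm (yaw 1.82), then move over the knob.

Emit:
servo_tool --rows '[{"claw": 0, "linear": [0, 0, 0], "twist": [0, 0, 1]}, {"claw": 0, "linear": [0, 0, 0], "twist": [0, 0, 1]}, {"claw": 0, "linear": [0, 0, 0], "twist": [0, 0, 1]}, {"claw": 0, "linear": [0, 0, 0], "twist": [0, 0, 1]}, {"claw": 0, "linear": [0, 0, 0], "twist": [0, 0, 1]}, {"claw": 0, "linear": [0, 0, 0], "twist": [0, 0, 1]}, {"claw": 0, "linear": [0, 0, 0], "twist": [0, 0, 1]}, {"claw": 0, "linear": [0, 0, 0], "twist": [0, 0, 1]}, {"claw": 0, "linear": [0, 0, 0], "twist": [0, 0, 1]}, {"claw": 0, "linear": [0, 0, 0], "twist": [0, 0, 1]}]' --force 15

```text
time_s: 1.48
ee_pos: [0.1315, 0.5598, 0.2388]
ee_rot: [3.142, -0.0, 1.858]
wrist_force: [1.0, -0.9, 0.5]
opening: 0.998
gripper_force: 0.0
```

Emit:
servo_tool --rows '[{"claw": 0, "linear": [0, 0, 0], "twist": [0, 0, 0.4]}, {"claw": 0, "linear": [-0.94, 0.27, 0], "twist": [0, 0, 0]}, {"claw": 0, "linear": [-0.94, 0.27, 0], "twist": [0, 0, 0]}, {"claw": 0, "linear": [-0.94, 0.27, 0], "twist": [0, 0, 0]}, {"claw": 0, "linear": [-0.94, 0.27, 0], "twist": [0, 0, 0]}, {"claw": 0, "linear": [-0.94, 0.27, 0], "twist": [0, 0, 0]}, {"claw": 0, "linear": [-0.94, 0.27, 0], "twist": [0, 0, 0]}, {"claw": 0, "linear": [-0.94, 0.27, 0], "twist": [0, 0, 0]}, {"claw": 0, "linear": [-0.94, 0.27, 0], "twist": [0, 0, 0]}]'

```text
time_s: 2.23
ee_pos: [0.2508, 0.3561, 0.2389]
ee_rot: [3.141, -0.0, 1.822]
wrist_force: [-0.2, -0.3, 0.4]
opening: 1.002
gripper_force: 0.0
```

Emit:
servo_tool --rows '[{"claw": 0, "linear": [-0.94, 0.27, 0], "twist": [0, 0, 0]}, {"claw": 0, "linear": [-0.94, 0.27, 0], "twist": [0, 0, 0]}, {"claw": 0, "linear": [-0.94, 0.27, 0], "twist": [0, 0, 0]}, {"claw": 0, "linear": [-0.94, 0.27, 0], "twist": [0, 0, 0]}, {"claw": 0, "linear": [-0.94, 0.27, 0], "twist": [0, 0, 0]}, {"claw": 0, "linear": [-0.94, 0.27, 0], "twist": [0, 0, 0]}, {"claw": 0, "linear": [-0.94, 0.27, 0], "twist": [0, 0, 0]}, {"claw": 0, "linear": [-0.94, 0.27, 0], "twist": [0, 0, 0]}, {"claw": 0, "linear": [-0.94, 0.27, 0], "twist": [0, 0, 0]}, {"claw": 0, "linear": [0, 0, 0], "twist": [0, 0, 0]}]'

```text
time_s: 3.07
ee_pos: [0.3862, 0.1261, 0.2392]
ee_rot: [3.14, 0.002, 1.817]
wrist_force: [-1.0, -0.7, 0.4]
opening: 1.005
gripper_force: 0.0
```

Emit:
servo_tool --rows '[{"claw": 0, "linear": [-0.93, 0.26, 0], "twist": [0, 0, 0]}, {"claw": 0, "linear": [-0.93, 0.26, 0], "twist": [0, 0, 0]}, {"claw": 0, "linear": [-0.93, 0.26, 0], "twist": [0, 0, 0]}, {"claw": 0, "linear": [-0.93, 0.26, 0], "twist": [0, 0, 0]}, {"claw": 0, "linear": [-0.93, 0.26, 0], "twist": [0, 0, 0]}, {"claw": 0, "linear": [-0.93, 0.26, 0], "twist": [0, 0, 0]}, {"claw": 0, "linear": [-0.93, 0.26, 0], "twist": [0, 0, 0]}, {"claw": 0, "linear": [-0.93, 0.26, 0], "twist": [0, 0, 0]}, {"claw": 0, "linear": [-0.93, 0.26, 0], "twist": [0, 0, 0]}, {"claw": 0, "linear": [0, 0, 0], "twist": [0, 0, 0]}]'

```text
time_s: 3.9
ee_pos: [0.5162, -0.0996, 0.2388]
ee_rot: [3.141, 0.002, 1.819]
wrist_force: [-1.1, -0.1, -0.2]
opening: 1.0
gripper_force: 0.0
```

Emit:
servo_tool --rows '[{"claw": 0, "linear": [0, 0, 0.8], "twist": [0, 0, 0]}, {"claw": 0, "linear": [0, 0, 0.8], "twist": [0, 0, 0]}, {"claw": 0.3, "linear": [0, 0, 0], "twist": [0, 0, 0]}, {"claw": 0.3, "linear": [0, 0, 0], "twist": [0, 0, 0]}]'

```text
time_s: 4.23
ee_pos: [0.5132, -0.0949, 0.1898]
ee_rot: [-3.139, -0.002, 1.822]
wrist_force: [0.4, 1.0, 0.6]
opening: 0.876
gripper_force: 0.0
```

Run:
```python
from h import *
s=env.state();print(s["ee_pos"],s["ee_rot"],s["opening"])
c=look("scene","s2")
cv2.imwrite("pics/s2c.png",cv2.convertScaleAbs(cv2.resize(c["pixels"][70:250,170:370,::-1],None,fx=3.3,fy=3.3,interpolation=2),alpha=1.4))
```

```text
[ 0.51316492 -0.0949084   0.18982881] [-3.13899920e+00 -2.33733128e-03  1.82224564e+00] 0.8764926121503674
```

View pics/s2c.png

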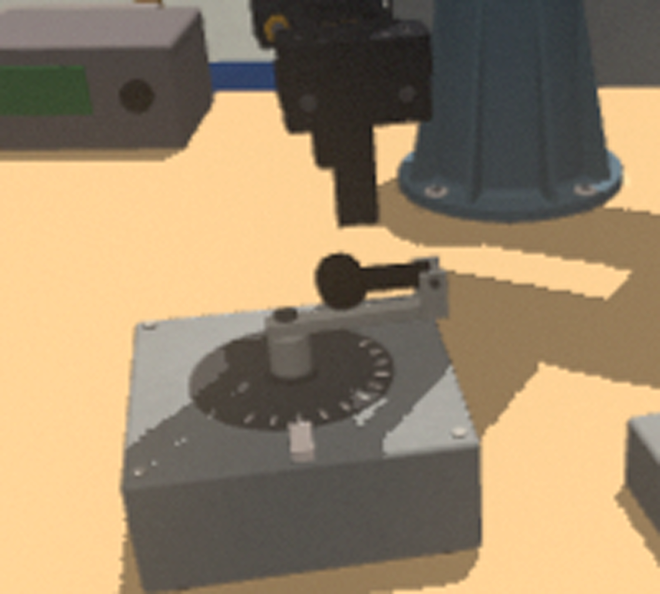

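The picture shows the fingers at (355,215) in the crop, above the folded knob at (340,280), and the grip is still folded. I'll correct about 6 mm and go down to straddle it.

Emit:
servo_tool --rows '[{"claw": 0.3, "linear": [-0.2, 0.05, 0.6], "twist": [0, 0, 0]}, {"claw": 0.3, "linear": [0, 0, 0.6], "twist": [0, 0, 0]}, {"claw": 0.3, "linear": [0, 0, 0.6], "twist": [0, 0, 0]}, {"claw": 0.3, "linear": [0, 0, 0], "twist": [0, 0, 0]}, {"claw": 0.3, "linear": [0, 0, 0], "twist": [0, 0, 0]}]'

```text
time_s: 4.7
ee_pos: [0.5175, -0.1014, 0.1377]
ee_rot: [3.141, 0.0, 1.822]
wrist_force: [1.1, -1.2, 0.2]
opening: 0.701
gripper_force: 0.0
```

Emit:
servo_tool --rows '[{"claw": 0.3, "linear": [0, 0, 0.65], "twist": [0, 0, 0]}, {"claw": 0.3, "linear": [0, 0, 0], "twist": [0, 0, 0]}, {"claw": 1, "linear": [0, 0, 0], "twist": [0, 0, 0]}, {"claw": 1, "linear": [0, 0, 0], "twist": [0, 0, 0]}, {"claw": 1, "linear": [0, 0, 0], "twist": [0, 0, 0]}, {"claw": 1, "linear": [0, 0, 0], "twist": [0, 0, 0]}, {"claw": 1, "linear": [0, 0, 0], "twist": [0, 0, 0]}, {"claw": 1, "linear": [0, 0, 0], "twist": [0, 0, 0]}, {"claw": 1, "linear": [0, 0, 0], "twist": [0, 0, 0]}, {"claw": 1, "linear": [0, 0, 0], "twist": [0, 0, 0]}]' --force 15

```text
time_s: 5.53
ee_pos: [0.5169, -0.1018, 0.1172]
ee_rot: [-3.141, -0.0, 1.822]
wrist_force: [-2.6, -0.8, 2.2]
opening: 0.251
gripper_force: 15.0
```

Gripped at 22 mm, which matches the drum. Now I'll swing it along the 52 mm arc.

Emit:
servo_tool --rows '[{"claw": 1, "linear": [0.04, 0, -0.3], "twist": [0, 0, 0]}, {"claw": 1, "linear": [0.09, 0, -0.29], "twist": [0, 0, 0]}, {"claw": 1, "linear": [0.14, 0, -0.27], "twist": [0, 0, 0]}, {"claw": 1, "linear": [0.19, 0, -0.24], "twist": [0, 0, 0]}, {"claw": 1, "linear": [0, 0, 0], "twist": [0, 0, 0]}]'

```text
time_s: 5.95
ee_pos: [0.5138, -0.0891, 0.1518]
ee_rot: [-3.141, 0.003, 1.822]
wrist_force: [-3.5, -6.6, 4.4]
opening: 0.246
gripper_force: 15.0
```

Emit:
servo_tool --rows '[{"claw": 1, "linear": [0.22, 0, -0.2], "twist": [0, 0, 0]}, {"claw": 1, "linear": [0.26, 0, -0.16], "twist": [0, 0, 0]}, {"claw": 1, "linear": [0.28, 0, -0.11], "twist": [0, 0, 0]}, {"claw": 1, "linear": [0.29, 0, -0.06], "twist": [0, 0, 0]}, {"claw": 1, "linear": [0.22, 0, -0.01], "twist": [0, 0, 0]}, {"claw": 1, "linear": [0, 0, 0], "twist": [0, 0, 0]}, {"claw": 1, "linear": [0, 0, 0], "twist": [0, 0, 0]}]'

```text
time_s: 6.53
ee_pos: [0.5048, -0.0517, 0.1682]
ee_rot: [3.14, 0.002, 1.822]
wrist_force: [-3.9, -1.9, 9.4]
opening: 0.249
gripper_force: 15.0
```

Run:
```python
from h import *
s=env.state();print(s["ee_pos"],s["ee_rot"],s["opening"],s["wrist_force"])
c=look("scene","s3")
for r in env.spot_point("handle_knob",c)[:1]: print(r,world(c,*r["location"],.187))
cv2.imwrite("pics/s3c.png",cv2.convertScaleAbs(cv2.resize(c["pixels"][70:250,170:370,::-1],None,fx=3.3,fy=3.3,interpolation=2),alpha=1.4))
```

```text
[ 0.50483461 -0.05172706  0.16816667] [3.14045946e+00 1.82441997e-03 1.82210316e+00] 0.24912814996133237 [-3.90129578 -1.90360365  9.43854852]
{'location': [298.1, 128.3], 'p': 0.72} [ 0.50940292 -0.05146836  0.187     ]
```

View pics/s3c.png

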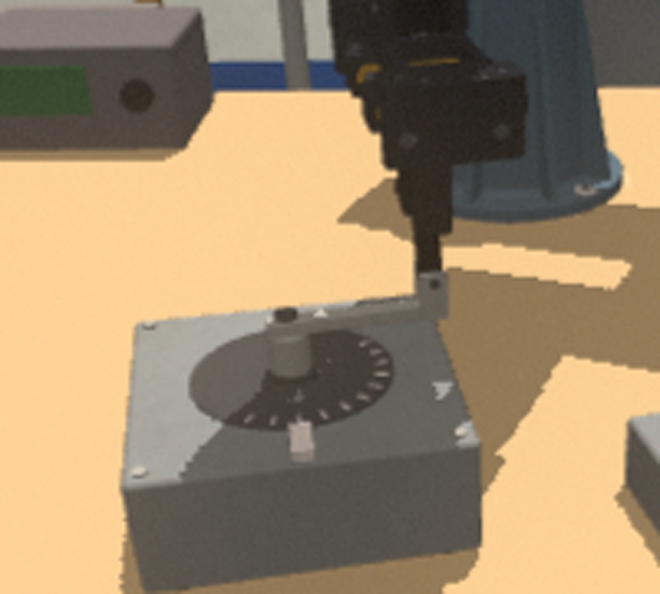

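The grip stands upright over the fork at (430,290) in the crop, and the crank has not moved. The TCP is 84 mm from the axis. Now I'll turn clockwise about 91°, keeping the tool turning with the arm.

Emit:
servo_tool --rows '[{"claw": 1, "linear": [0, 0.296, 0], "twist": [0, 0, 1]}, {"claw": 1, "linear": [-0.015, 0.296, 0], "twist": [0, 0, 1]}, {"claw": 1, "linear": [-0.015, 0.296, 0], "twist": [0, 0, 1]}, {"claw": 1, "linear": [-0.015, 0.296, 0], "twist": [0, 0, 1]}, {"claw": 1, "linear": [0, 0, 0], "twist": [0, 0, 0]}, {"claw": 1, "linear": [0, 0, 0], "twist": [0, 0, 0]}]' --force 20

```text
time_s: 7.13
ee_pos: [0.5407, -0.0505, 0.1682]
ee_rot: [3.139, 0.002, 1.402]
wrist_force: [-2.7, -3.5, 7.5]
opening: 0.248
gripper_force: 20.0
```

```bash
cat > p.py <<'E'
from h import *
s=env.state();d=s["ee_pos"][:2]-[.524,-.133]
print(s["ee_pos"],s["ee_rot"],"r",np.hypot(*d),"ang",np.arctan2(d[1],d[0]),s["wrist_force"],s["wrist_torque"])
E
python3 p.py
```

```text
[ 0.54070606 -0.05049096  0.16818263] [3.13915026e+00 1.53660127e-03 1.40161752e+00] r 0.08418333550337759 ang 1.3710215739850946 [-2.74441442 -3.45019798  7.46873403] [-0.61776006  0.60619294 -0.36778541]
```

Emit:
servo_tool --rows '[{"claw": 1, "linear": [-0.015, 0.296, 0], "twist": [0, 0, 1]}, {"claw": 1, "linear": [-0.015, 0.296, 0], "twist": [0, 0, 1]}, {"claw": 1, "linear": [-0.015, 0.296, 0], "twist": [0, 0, 1]}, {"claw": 1, "linear": [-0.015, 0.296, 0], "twist": [0, 0, 1]}, {"claw": 1, "linear": [-0.015, 0.296, 0], "twist": [0, 0, 1]}, {"claw": 1, "linear": [-0.015, 0.296, 0], "twist": [0, 0, 1]}, {"claw": 1, "linear": [0, 0, 0], "twist": [0, 0, 0]}, {"claw": 1, "linear": [0, 0, 0], "twist": [0, 0, 0]}]'

```text
time_s: 7.8
ee_pos: [0.5867, -0.0746, 0.1681]
ee_rot: [3.14, 0.0, 0.773]
wrist_force: [-4.1, -1.9, 7.6]
opening: 0.252
gripper_force: 20.0
```

```bash
python3 p.py
```

```text
[ 0.58669311 -0.07459584  0.16810145] [3.14010200e+00 1.97817713e-05 7.72954292e-01] r 0.08568238910135516 ang 0.7499956170692894 [-4.12390654 -1.89791068  7.57765527] [-0.3943562   0.82171349 -0.35468991]
```

Emit:
servo_tool --rows '[{"claw": 1, "linear": [-0.015, 0.296, 0], "twist": [0, 0, 1]}, {"claw": 1, "linear": [-0.015, 0.296, 0], "twist": [0, 0, 1]}, {"claw": 1, "linear": [-0.015, 0.296, 0], "twist": [0, 0, 1]}, {"claw": 1, "linear": [-0.015, 0.296, 0], "twist": [0, 0, 1]}, {"claw": 1, "linear": [-0.015, 0.296, 0], "twist": [0, 0, 1]}, {"claw": 1, "linear": [0, 0.06, 0], "twist": [0, 0, 0.2]}, {"claw": 1, "linear": [0, 0, 0], "twist": [0, 0, 0]}, {"claw": 1, "linear": [0, 0, 0], "twist": [0, 0, 0]}]'

```text
time_s: 8.47
ee_pos: [0.6084, -0.1144, 0.1681]
ee_rot: [3.141, -0.0, 0.229]
wrist_force: [-4.4, 0.2, 6.3]
opening: 0.246
gripper_force: 20.0
```

```bash
python3 p.py
```

```text
[ 0.60840525 -0.11435039  0.16809954] [ 3.14053636e+00 -4.71120224e-04  2.29159530e-01] r 0.08644104220065249 ang 0.21745937366041473 [-4.39905626  0.17238723  6.27945547] [-0.27975668  0.88670982 -0.20913573]
```

Emit:
servo_tool --rows '[{"claw": 0.3, "linear": [0, 0, 0], "twist": [0, 0, 0]}, {"claw": 0.3, "linear": [0, 0, 0], "twist": [0, 0, 0]}, {"claw": 0.3, "linear": [0, 0, 0], "twist": [0, 0, 0]}, {"claw": 0.3, "linear": [0, 0, 0], "twist": [0, 0, 0]}, {"claw": 0.3, "linear": [0, 0, -0.8], "twist": [0, 0, 0]}, {"claw": 0.3, "linear": [0, 0, -1], "twist": [0, 0, 0]}, {"claw": 0.3, "linear": [0, 0, -1], "twist": [0, 0, 0]}, {"claw": 0.3, "linear": [0, 0, -1], "twist": [0, 0, 0]}, {"claw": 0.3, "linear": [0, 0, 0], "twist": [0, 0, 0]}]'

```text
time_s: 9.22
ee_pos: [0.611, -0.1145, 0.2879]
ee_rot: [3.135, -0.009, 0.23]
wrist_force: [1.3, 0.1, 1.7]
opening: 0.703
gripper_force: 0.0
```

Run:
```python
from h import *
print(env.state()["ee_pos"],env.state()["wrist_force"])
c=look("scene","s4");k=env.spot_point("handle_knob",c)[:1]
for r in k: print(r,world(c,*r["location"],.187))
cv2.imwrite("pics/s4c.png",cv2.convertScaleAbs(cv2.resize(c["pixels"][50:250,170:370,::-1],None,fx=3,fy=3,interpolation=2),alpha=1.4))
```

```text
[ 0.61102848 -0.1145438   0.28785649] [1.28650182 0.11221042 1.72216627]
{'location': [255.1, 153.6], 'p': 0.67} [ 0.61452322 -0.11441012  0.187     ]
```

View pics/s4c.png

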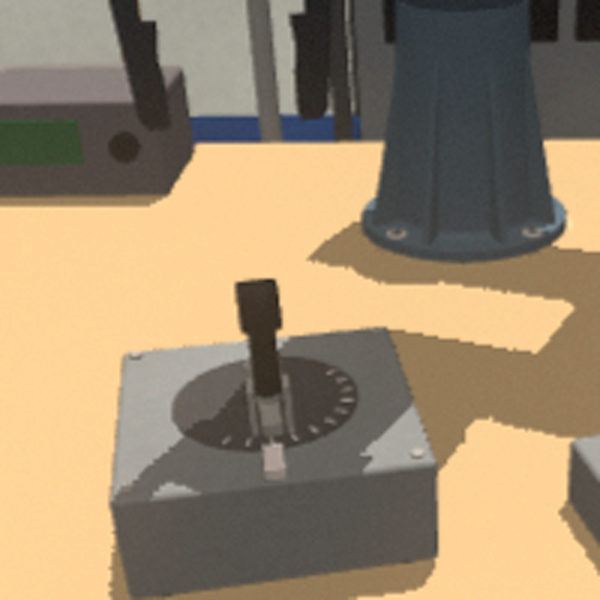

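The crop shows the grip standing upright, with the knob at (258,300). The arm points over the index bar at (273,460), and the fingers are well clear.

```bash
python3 -c "
from cell import env
print(env.job_done())"
```

```text
the job is handed in; nothing more can be done
None
```

The grip was swung upright before the crank was turned, then the crank was turned clockwise to within about 1° of the index bar by my measurement, released with the grip standing, and the job handed in at about 9 s; no verdict was returned.

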